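# Build up the sieve stack on the shaker

## Task

Build the small sieve stack on the shaker from the bottom up, piece by piece: first the receiving pan on the shaker's collar, then the fine sieve, then the coarse sieve, and last the lid. Each piece must sit upright and fully home in the one below; set them down without tipping any over, leave the small bottle, the beaker and the timer standing near the work where they stand, and let go of everything at the end.

Things in the scene. Friction and masses are not known exactly. Their poses are not given: they have to be found in the camera images.
- seat (a point): Fixed sieve shaker: white housing 100 x 100 mm, flat top 30 mm above the table, low round steel collar in its middle, grey panel on its front (-x). Point: centre of the collar's rim, 46 mm above the table. Collar 56 mm across, mouth 48 mm, 16 mm deep: a skirt goes in until the piece's shoulder rests on the rim; skirts are tapered and centre themselves from a few mm off. z up.
- pan_center (a point): Receiving pan: steel, open, plain solid floor deep inside. Tapered skirt below, 12 mm high (30 mm across at the foot, 46 at its top); straight body 36 mm high, 56 mm across; rim bevelled, mouth 48 mm, takes the next skirt until that shoulder rests on the rim. Point: on the axis, half-way up the body, 30 mm above the foot, 18 above the shoulder (body's underside), 18 below the rim. z: axis, up. 0.12 kg.
- fine_sieve_center (a point): Fine sieve: steel, woven grey mesh (3 mm pitch). Tapered skirt below, 12 mm high (30 mm across at the foot, 46 at its top); straight body 36 mm high, 56 mm across; rim bevelled, mouth 48 mm, takes the next skirt until that shoulder rests on the rim. Point: on the axis, half-way up the body, 30 mm above the foot, 18 above the shoulder (body's underside), 18 below the rim. z: axis, up. 0.12 kg.
- coarse_sieve_center (a point): Coarse sieve: steel, tallest, plate with 19 round holes. Tapered skirt below, 12 mm high (30 mm across at the foot, 46 at its top); straight body 48 mm high, 56 mm across; rim bevelled, mouth 48 mm, takes the next skirt until that shoulder rests on the rim. Point: on the axis, half-way up the body, 36 mm above the foot, 24 above the shoulder (body's underside), 24 below the rim. z: axis, up. 0.12 kg.
- lid_knob (a point): Lid: flat steel disc 56 mm across, 6 mm thick, with a black knob (22 mm across, 16 high) on a thin stem 14 mm above the disc. Tapered skirt below, 12 mm high (30 mm across at the foot, 46 at its top). Point: the knob's centre, 40 mm above the foot, 28 above the shoulder (disc's underside), 22 above the disc's top. z: axis, up. 0.1 kg.
- bottle_center (a point): Bystander: small amber reagent bottle with black cap, 44 mm across, 100 mm high, upright. The point is its centre, 50 mm up.
- beaker_center (a point): Bystander: glass beaker with pale blue contents, about 60 mm across, 68 mm high, upright. The point is its centre, 34 mm up.
- bench_timer_center (a point): Bystander: white bench timer lying flat, 62 x 66 x 22 mm. The point is its centre, 11 mm up.

How it is judged:
By the outcome, as a careful person would: the job done as asked, in the order asked, and still so for the second after the job is handed in, with the robot touching nothing.
It also fails if it takes over 96 s, if anything falls off the work surface, if the arm or the gripper's body presses on something with over 40 N, if the wrist force passes 120 N, or if a joint passes its speed limit or range.

## Robot

A 6-joint arm with a two-finger parallel gripper is mounted at the origin on a cart in front of the work surface, level with it; the furniture and walls round the work are solid. World frame = base frame: x ahead of the robot, y to its left, z up, the work surface at z = 0. Lengths are in m, angles in rad, forces in N, time in s.
With the tool pointing down it reaches from about 0.225 to 0.875 m from the base axis. Payload 3.4 kg.
Tool frame: the origin (TCP) lies at the very end of the fingers, on their centre line; the grasp point (between the pads) lies 19 mm behind it; z points along the fingers, y is the line along which they close (so a half turn about z gives the same grasp; the last joint's range is limited). The gripper opens to 85 mm and grips with 20 to 120 N. Pads are 22 mm wide; open, the fingers measure 114 mm over their backs; the gripper's body (76 mm by 85 mm) begins 54 mm behind the grasp point. The pads swing forward as they close: fully open they stand 13 mm farther back than shut.
Start: joints at [1.144, 0.276, 1.505, -0, 1.361, -0.121], TCP at [0.173, 0.548, 0.231] pointing down, gripper open.
Joint ranges: [-2.89, 2.89], [-0.75, 2.08], [0.22, 2.7], [-1.18, 4.32], [0.11, 2.71], [-2.7, 2.7]. Speed limits (rad/s): [2.57, 2.57, 3.14, 3.14, 3.14, 3.14].

## Interface

Orientations are given as a unit quaternion [w, x, y, z].
In Python, from rig import readout, vision, manip gives the robot as it stands.
- The arm moves only by the shell command python3 -m handwheel 'ROWS' [FORCE]. ROWS is JSON, a list of rows, each a list of 3 entries, a list of its own where there are three numbers: the shift along the tool's x, y, z in mm, then the turn, a rotation vector about the tool's x, y, z in units of 6 degrees (1.0 is 6 degrees), then the closure, from -1 (fully open) to 1 (shut), so that 0 is half open. A call has 1 to 20 rows; each row shifts and turns the commanded pose from where the row before left it, along the tool's axes as they then stand; what a row does not reach is not made up. A row lasts 1/8 s, in which the tool goes at most 62.5 mm and 10.7 degrees, less where a joint would pass 70% of its speed; a pose out of reach is approached as far as the arm can. A call is refused whole if a number of a shift passes 62.5 or a number of a turn 1, either way. A call with a gripper value outside its range is refused whole. The fingers move at their own pace and stop on an object; FORCE is the grip in N (left out, the last holds). Time passes only in rows, so rows that do not move let the fingers close. It gives the time, the measured TCP pose, the force, the opening and the grip force at its end, in the units of the state.
- readout.get_state(): the state, without advancing time (a new reading comes with each control period).
- vision.get_image(name): name is "scene" or "top"; returns the picture (384x512x3 uint8, blue, green, red); there is no depth.
- vision.camera_params(name): a dict with "intrinsics" (3x3 intrinsics, pixels), "dist" ([k1, k2, p1, p2, k3] as OpenCV has them; the pictures are not rectified), "rvec" (rotation vector, rad) and "tvec" (3), from world to camera coordinates, as OpenCV has them. Camera axes: x right, y down, z forward; pixel columns grow to the right and rows downward; lengths in m; the calibration is good to about 2 mm. A picture is of the moment at which its call begins. camera_params takes no time and is no camera call.
- manip.sign_off(): hands the job in; it is judged then, once.
The state is a dict: "clock": time; "qpos": joint angles; "qd": joint speeds; "effort": joint torques, N m; "position": TCP position; "ee_rot": TCP orientation; "contact_force": force on the tool from outside, world axes, zero at the start; "moment": the same for the moment, N m; "width": finger opening in m; "gripper_force": force on a finger pad.
Only numpy, scipy, OpenCV 4.12 (cv2) and the standard library are available. Lean on these libraries where they do the work, as an engineer would, in place of code of your own. Each camera call takes 0.05 s, during which the arm holds its last target. There are 200 camera calls.

## Working session

There is one attempt and no reset: what is moved stays moved. The work goes in short steps, Python scripts to look and compute and a shell command to move; the robot and the scene stay as the last step left them, time stands still between calls to the robot, and variables do not carry over. Pictures are saved under pics/ and viewed, at most 14 in all, crops included, and the job is handed in when it is done.

```bash
mkdir -p pics; ls; python3 - <<'E'
from rig import readout, vision
import cv2,numpy as np
s=readout.get_state();print({k:np.round(v,3).tolist() for k,v in s.items()})
for n in("scene","top"):
    cv2.imwrite(f"pics/{n}0.png",vision.get_image(n))
    p=vision.camera_params(n);R=cv2.Rodrigues(np.array(p["rvec"],float))[0]
    print(n,np.round(p["intrinsics"],1).tolist(),np.round(p["dist"],3),"cam",(-R.T@np.array(p["tvec"]).ravel()).round(3),R.round(2).tolist())
E
```

```text
pics
{'clock': 0.0, 'qpos': [1.144, 0.277, 1.506, 0.0, 1.361, -0.121], 'qd': [-0.001, -0.001, -0.0, 0.001, -0.002, 0.0], 'effort': [0.002, -41.677, -24.581, 0.0, 0.011, 0.0], 'position': [0.173, 0.548, 0.23], 'ee_rot': [-0.0, 0.152, 0.988, -0.001], 'contact_force': [0.308, 0.377, -0.63], 'moment': [0.004, 0.031, -0.03], 'gripper_force': 0.0, 'width': 0.085}
scene [[407.9, 0.0, 259.9], [0.0, 407.9, 190.5], [0.0, 0.0, 1.0]] [0.043 0.    0.    0.    0.   ] cam [-0.125 -0.492  0.885] [[0.59, -0.81, 0.02], [-0.54, -0.4, -0.74], [0.6, 0.42, -0.67]]
top [[366.5, 0.0, 251.1], [0.0, 366.5, 196.4], [0.0, 0.0, 1.0]] [-0.115  0.     0.     0.     0.   ] cam [ 0.474 -0.006  0.947] [[0.02, -1.0, 0.0], [-0.99, -0.02, -0.12], [0.12, 0.0, -0.99]]
```

View pics/top0.png

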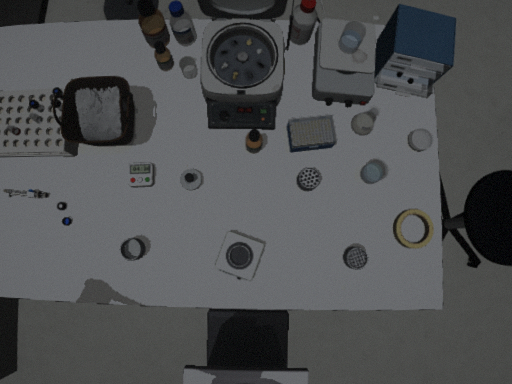

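View pics/scene0.png

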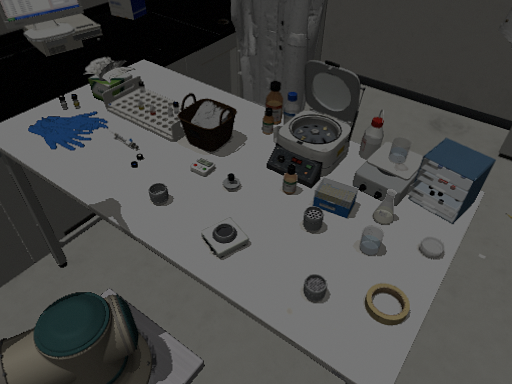

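```bash
python3 - <<'E'
import cv2,numpy as np
t=cv2.imread("pics/top0.png");s=cv2.imread("pics/scene0.png")
def c(im,u,v,r=24):
    return cv2.resize(np.clip(im[v-r:v+r,u-r:u+r].astype(float)*1.8,0,255).astype(np.uint8),(260,260),interpolation=cv2.INTER_CUBIC)
a=np.hstack([c(t,133,249),c(t,356,257),c(t,309,179)]);b=np.hstack([c(t,191,179),c(t,240,255,30),c(s,315,288)])
cv2.imwrite("pics/z0.png",np.vstack([a,b]))
E
```

```text
(no output)
```

View pics/z0.png

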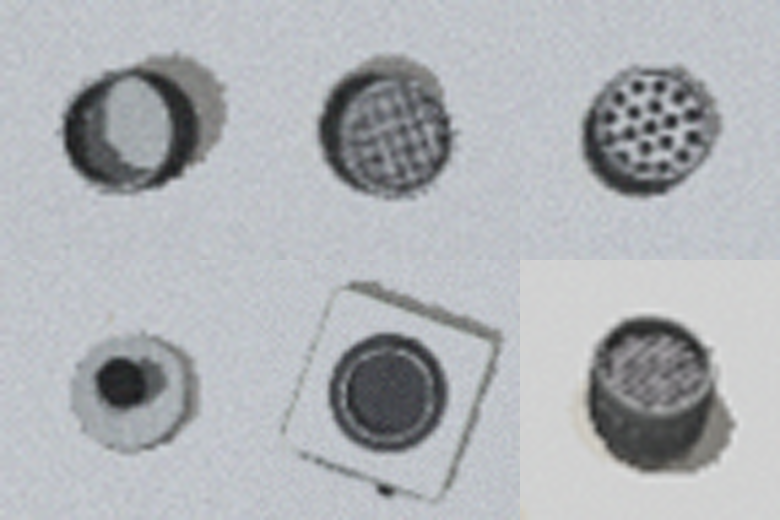

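```bash
cat >h.py <<'E'
import cv2,numpy as np
from rig import readout,vision
def ray(n,uv):
    p=vision.camera_params(n);R=cv2.Rodrigues(np.array(p["rvec"],float))[0];t=np.array(p["tvec"],float).ravel()
    x=cv2.undistortPoints(np.array([[uv]],float),np.array(p["intrinsics"],float),np.array(p["dist"],float)).ravel()
    return -R.T@t,R.T@np.r_[x,1]
def plane(n,uv,z):
    c,d=ray(n,uv);return c+d*(z-c[2])/d[2]
def proj(n,X):
    p=vision.camera_params(n)
    return cv2.projectPoints(np.array([X],float),np.array(p["rvec"],float),np.array(p["tvec"],float),np.array(p["intrinsics"],float),np.array(p["dist"],float))[0].ravel()
def tri(a,b):
    c1,d1=ray("top",a);c2,d2=ray("scene",b)
    k=np.linalg.lstsq(np.c_[d1,-d2],c2-c1,rcond=None)[0]
    p,q=c1+k[0]*d1,c2+k[1]*d2
    return (p+q)/2,np.linalg.norm(p-q)
def hull(im,u,v,r,thr):
    g=cv2.GaussianBlur(cv2.cvtColor(im,cv2.COLOR_BGR2GRAY),(3,3),0)
    y0,x0=max(v-r,0),max(u-r,0);m=(g[y0:v+r,x0:u+r]<thr).astype(np.uint8)
    k,l,s,_=cv2.connectedComponentsWithStats(m);i=1+np.argmax(s[1:,4])
    pts=cv2.findNonZero((l==i).astype(np.uint8));h=cv2.convexHull(pts);M=cv2.moments(h)
    return np.array([M["m10"]/M["m00"]+x0,M["m01"]/M["m00"]+y0]),(np.array(cv2.boundingRect(h))+[x0,y0,0,0]).tolist()
E
python3 - <<'E'
from h import *
T=cv2.imread("pics/top0.png");S=cv2.imread("pics/scene0.png")
for n,z,a,b,thr in [("pan",.03,(133,249,20),(158,194,18),60),("fine",.03,(356,257,20),(315,288,20),60),("coarse",.036,(309,179,20),(313,219,18),60),("knob",.04,(188,177,8),(231,178,7),45),("seat",.044,(240,255,16),(224,233,18),75)]:
    p,bp=hull(T,*a,thr);q,bq=hull(S,*b,thr);X,e=tri(p,q)
    print(n,p.round(1),bp,q.round(1),bq,"top",plane("top",p,z)[:2].round(4),"scene",plane("scene",q,z)[:2].round(4),"tri",X.round(4),e.round(4))
for n,z,p in [("bottle",.1,(254,134)),("beaker",.068,(372,171)),("timer",.022,(141,174))]:print(n,plane("top",p,z).round(3))
for p in [(231,231),(265,242),(250,279),(216,270)]:print(plane("top",p,.03).round(3))
g=cv2.cvtColor(T,cv2.COLOR_BGR2GRAY);print(g[243:256,118:156:2]);
E
```

```text
pan [127.  249.7] [121, 239, 14, 20] [158.7 194. ] [150, 184, 19, 21] top [0.4442 0.3033] scene [0.4438 0.2851] tri [0.448  0.3013 0.0193] 0.0133
fine [349.5 256.6] [343, 246, 13, 22] [314.8 288.3] [304, 275, 23, 28] top [ 0.4393 -0.2551] scene [ 0.4342 -0.2707] tri [ 0.4414 -0.2632  0.0139] 0.0091
coarse [303.1 183.6] [297, 175, 16, 16] [316.3 215.5] [304, 201, 27, 32] top [ 0.6204 -0.1362] scene [ 0.6481 -0.1507] tri [ 0.6268 -0.1458  0.0478] 0.0275
knob [189.5 177.4] [185, 174, 10, 8] [231.2 178.4] [228, 174, 8, 10] top [0.6294 0.1504] scene [0.625 0.147] tri [0.6304 0.1515 0.034 ] 0.0002
seat [239.1 255.1] [226, 242, 27, 27] [224.3 233.3] [213, 224, 24, 20] top [0.439  0.0206] scene [0.4305 0.0142] tri [0.4384 0.0211 0.0322] 0.0005
bottle [ 0.727 -0.01   0.1  ]
beaker [ 0.651 -0.303  0.068]
timer [0.639 0.28  0.022]
[0.498 0.043 0.03 ]
[ 0.472 -0.043  0.03 ]
[ 0.38  -0.007  0.03 ]
[0.401 0.077 0.03 ]
[[107 107  76  24  35  65  89  96  93  92  85  26  25  58  76  72  96 107
  107]
 [103 103  40  24  43  72  95  90  93  92  87  27  28  46  74  69  81 109
  109]
 [109  97  28  36  5
[... 171 characters left out ...]
  93  93  92  93  62  28  28  69  69  86 110
  108]
 [109  80  23  37  50  69  92  90  94  96  93  68  29  29  69  74 103 105
  107]
 [111  75  23  36  45  71  94  95  94  95  93  68  32  28  70  76 108 109
  110]
 [107  86  24  32  44  70  93  91  94  90  89  64  28  31  71  69 107 107
  110]
 [108  94  22  33  49  50  90  91  94  97  94  54  23  30  73  83 109 110
  105]
 [105 100  19  26  48  44  72  95  90  99  96  46  25  36  75 103 109 109
  109]
 [106  99  25  29  47  53  48  91  95  93  90  40  20  48  78 106 106 107
  109]
 [107 108  39  24  46  48  50  89  93  96  92  27  26  52  76 109 109 108
  108]
 [111 107  60  22  43  46  45  51  91  95  63  22  31  78 106 107 107 109
  109]]
```

```bash
sed -i 's/;i=1+np.argmax(s\[1:,4\])//; s/(l==i)/((l>0)\&(s[l,4]>=4))/' h.py
python3 - <<'E'
from h import *
T=cv2.imread("pics/top0.png");S=cv2.imread("pics/scene0.png")
for n,z,a,b,thr in [("pan",.03,(131,249,16),(159,194,14),62),("fine",.03,(356,257,15),(315,288,17),62),("coarse",.036,(308,180,16),(313,219,16),62)]:
    p,bp=hull(T,*a,thr);q,bq=hull(S,*b,thr+8);X,e=tri(p,q)
    print(n,p.round(1),bp,q.round(1),bq,"top",plane("top",p,z)[:2].round(4),"scene",plane("scene",q,z)[:2].round(4),"tri",X.round(4),e.round(4))
E
```

```text
pan [133.1 248.6] [121, 238, 25, 22] [159.4 194.3] [149, 183, 23, 23] top [0.4476 0.2878] scene [0.4442 0.2825] tri [0.448  0.289  0.0237] 0.0018
fine [354.5 257. ] [343, 246, 24, 23] [315.  288.5] [304, 275, 23, 28] top [ 0.4384 -0.2678] scene [ 0.4339 -0.2714] tri [ 0.4382 -0.2697  0.0235] 0.0
coarse [307.5 179.8] [297, 170, 22, 21] [315.9 217.4] [303, 203, 26, 30] top [ 0.6304 -0.1474] scene [ 0.6407 -0.1535] tri [ 0.6332 -0.1512  0.0396] 0.0109
```

```bash
cat >>h.py <<'E'
def to(*X):
    from scipy.spatial.transform import Rotation as Ro
    s=readout.get_state();q=np.array(s["ee_rot"]);R=Ro.from_quat(q[[1,2,3,0]])
    y=R.as_matrix()[:,1];print("t",round(s["clock"],2),"pos",np.round(s["position"],4),"w",round(s["width"],4),"F",np.round(s["contact_force"],1),"y-axis deg",round(np.degrees(np.arctan2(y[1],y[0])),2),"tilt err",np.round(R.as_matrix()[:,2],4))
    if X:print("tool shift mm",(R.inv().apply(np.array(X)-s["position"])*1000).round(1))
E
python3 -m handwheel '[[[0,0,0],[0,0,-1],-1],[[0,0,0],[0,0,-1],-1],[[0,0,0],[0,0,-0.92],-1],[[0,0,0],[0,0,0],-1]]' 40; python3 -c "
from h import *
to(.4465,.287,.12)"
```

```text
clock: 0.6
position: [0.173, 0.5481, 0.2308]
ee_rot: [-0.0, 0.001, 1.0, -0.0]
contact_force: [-1.3, -0.8, 0.1]
width: 0.0852
gripper_force: 0.0
t 0.6 pos [0.173  0.5481 0.2308] w 0.0852 F [-1.3 -0.8  0.1] y-axis deg 89.93 tilt err [-4.e-04 -8.e-04 -1.e+00]
tool shift mm [-273.8 -260.7  111. ]
```

```bash
python3 -m handwheel '[[[-20,-18,8],[0,0,0],-1],[[-39,-37,16],[0,0,0],-1],[[-39,-37,16],[0,0,0],-1],[[-39,-37,16],[0,0,0],-1],[[-39,-37,16],[0,0,0],-1],[[-39,-37,16],[0,0,0],-1],[[-39,-37,16],[0,0,0],-1],[[-20,-20,7],[0,0,0],-1],[[0,0,0],[0,0,0],-1],[[0,0,0],[0,0,0],-1]]'; python3 -c "
from h import *
to(.4465,.287,.01)
a=vision.get_image('top')[190:300,80:190];b=vision.get_image('scene')[140:250,105:215]
cv2.imwrite('pics/p1.png',np.clip(cv2.resize(np.hstack([a,b]),None,fx=3.6,fy=3.6)*1.8,0,255))"
```

```text
clock: 1.85
position: [0.4466, 0.2887, 0.1203]
ee_rot: [-0.0, 0.001, 1.0, 0.0]
contact_force: [-0.2, -0.4, -0.4]
width: 0.0854
gripper_force: 0.0
t 1.85 pos [0.4466 0.2887 0.1203] w 0.0854 F [-0.2 -0.4 -0.4] y-axis deg 89.94 tilt err [-7.e-04  5.e-04 -1.e+00]
tool shift mm [  0.   -1.8 110.3][ WARN:0@3.520] global loadsave.cpp:1063 imwrite_ Unsupported depth image for selected encoder is fallbacked to CV_8U.
```

View pics/p1.png

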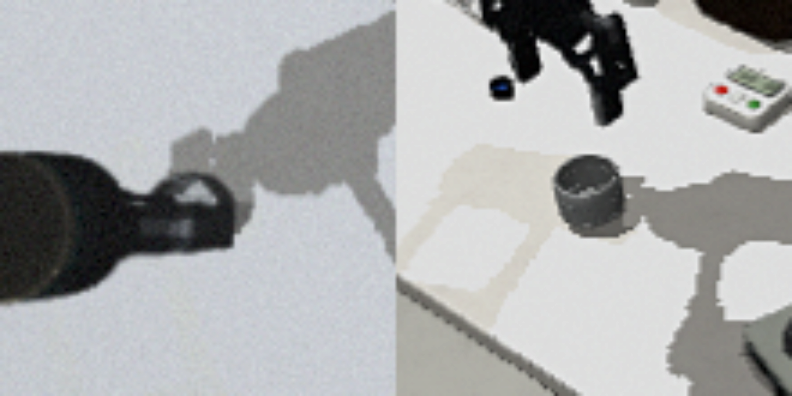

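```bash
python3 -m handwheel '[[[0,-2,20],[0,0,0],-1],[[0,0,40],[0,0,0],-1],[[0,0,30],[0,0,0],-1],[[0,0,18],[0,0,0],-1],[[0,0,0],[0,0,0],-1],[[0,0,0],[0,0,0],0],[[0,0,0],[0,0,0],1],[[0,0,0],[0,0,0],1],[[0,0,0],[0,0,0],1],[[0,0,0],[0,0,0],1],[[0,0,0],[0,0,0],1],[[0,0,0],[0,0,0],1]]' 40; python3 -c "
from h import *
to(.4385,.0205,.1)
print(proj('top',(.4466,.2887-.045,.133)))"
```

```text
clock: 3.45
position: [0.448, 0.2873, 0.014]
ee_rot: [0.001, 0.0, 1.0, 0.001]
contact_force: [-1.9, 1.4, 5.8]
width: 0.0542
gripper_force: 42.2
t 3.45 pos [0.448  0.2873 0.014 ] w 0.0542 F [-1.9  1.4  5.8] y-axis deg 89.98 tilt err [ 0.0026  0.0021 -1.    ]
tool shift mm [   9.1 -266.6  -86.6]
[137.90071688 250.47395163]
```

```bash
python3 -m handwheel '[[[0,0,-10],[0,0,0],1],[[0,0,-30],[0,0,0],1],[[0,0,-40],[0,0,0],1],[[0,0,-16],[0,0,0],1],[[0,0,0],[0,0,0],1],[[0,0,0],[0,0,0],1]]' 40; python3 -c "
from h import *
to(.4385,.0205,.1)
a=vision.get_image('top')[190:300,80:190];b=vision.get_image('scene')[120:230,105:215]
cv2.imwrite('pics/p2.png',np.clip(cv2.resize(np.hstack([a,b]),None,fx=3.6,fy=3.6)*1.8,0,255).astype(np.uint8))"
```

```text
clock: 4.2
position: [0.4465, 0.286, 0.1078]
ee_rot: [-0.001, 0.0, 1.0, -0.0]
contact_force: [-0.6, -0.3, 0.2]
width: 0.0543
gripper_force: 42.6
t 4.2 pos [0.4465 0.286  0.1078] w 0.0543 F [-0.6 -0.3  0.2] y-axis deg 90.0 tilt err [-1.1e-03 -5.0e-04 -1.0e+00]
tool shift mm [   7.9 -265.5    8. ]
```

View pics/p2.png

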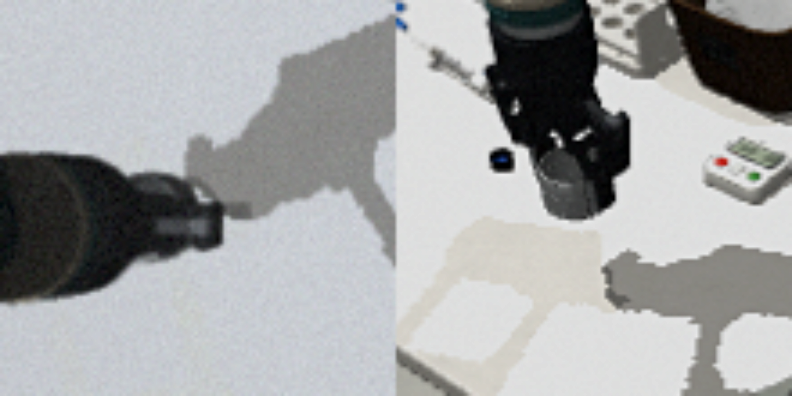

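```bash
python3 -c "
from h import *
print(proj('top',(.4465+.028,.286,.142)),proj('top',(.4465-.028,.286,.142)),proj('scene',(.4465,.286,.124)),proj('top',(.4465,.246,.12)))
for X in [(.4465,.286-.028,.106),(.4465,.286+.028,.106),(.4465-.028,.286,.106),(.4465+.028,.286,.106)]:
  p=proj('scene',X);print((p-[105,120])*3.6+[396,0], (proj('top',X)-[80,190])*3.6)
print((proj('top',(.4465+.028,.286,.142))-[80,190])*3.6)
for X in [(.48,.11,.23),(.44,.06,.23)]:print(proj('top',X))"
```

```text
[118.69211123 237.30109365] [117.41313223 262.72460403] [154.26249997 169.68297584] [138.63534341 250.35012477]
[601.34404552 209.40341505] [199.29922714 216.1518442 ]
[552.86280119 182.70521189] [114.53489444 213.25445389]
[550.9223816 213.8749383] [154.62985506 258.67708376]
[602.08186487 178.49035256] [158.95469128 170.96150129]
[139.29160041 170.28393715]
[190.95677604 236.49130292]
[215.88003018 257.78471258]
```

```bash
python3 -m handwheel '[[[0,-20,0],[0,0,0],1],[[2,-45,0],[0,0,0],1],[[2,-50,0],[0,0,0],1],[[2,-50,0],[0,0,0],1],[[2,-50,0],[0,0,0],1],[[0,-35,0],[0,0,0],1],[[0,-15.5,0],[0,0,0],1],[[0,0,10],[0,0,0],1],[[0,0,10],[0,0,0],1],[[0,0,0],[0,0,0],1],[[0,0,0],[0,0,0],1]]'; python3 -c "
from h import *
to(.4385,.0205,.048)
a=vision.get_image('top')[200:310,185:295];b=vision.get_image('scene')[170:280,170:280]
cv2.imwrite('pics/p3.png',np.clip(cv2.resize(np.hstack([a,b]),None,fx=3.6,fy=3.6)*1.8,0,255).astype(np.uint8))"
```

```text
clock: 5.68
position: [0.4391, 0.0217, 0.0881]
ee_rot: [-0.0, -0.001, 1.0, 0.0]
contact_force: [0.4, -0.6, -0.8]
width: 0.054
gripper_force: 42.6
t 5.67 pos [0.4391 0.0217 0.0881] w 0.054 F [ 0.4 -0.6 -0.8] y-axis deg 90.09 tilt err [-4.e-04  2.e-04 -1.e+00]
tool shift mm [ 0.6 -1.2 40.1]
```

View pics/p3.png

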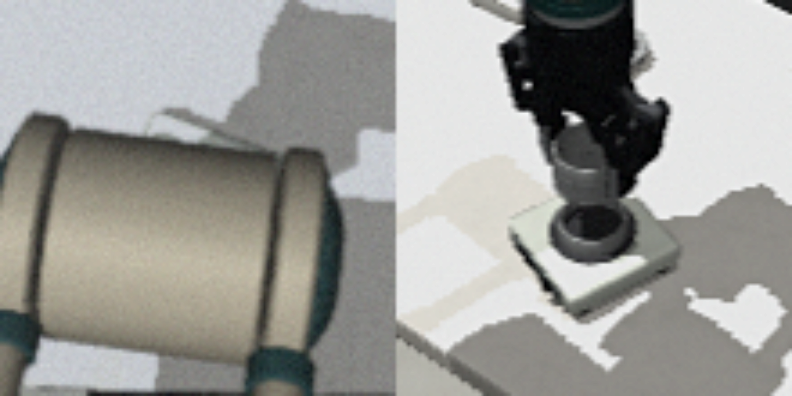

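```bash
python3 -m handwheel '[[[0.5,-1,8],[0,0,0],1],[[0,0,8],[0,0,0],1],[[0,0,6],[0,0,0],1],[[0,0,5],[0,0,0],1],[[0,0,5],[0,0,0],1],[[0,0,4],[0,0,0],1],[[0,0,3],[0,0,0],1],[[0,0,0],[0,0,0],1]]'; python3 -c "
from h import *
to(.4385,.0205,.048)"
```

```text
clock: 6.78
position: [0.4385, 0.0201, 0.0491]
ee_rot: [-0.0, 0.0, 1.0, 0.0]
contact_force: [-1.1, 1.0, -2.6]
width: 0.0539
gripper_force: 42.6
t 6.78 pos [0.4385 0.0201 0.0491] w 0.0539 F [-1.1  1.  -2.6] y-axis deg 89.98 tilt err [-3.e-04  6.e-04 -1.e+00]
tool shift mm [0.  0.4 1.1]
```

```bash
python3 -m handwheel '[[[0,0,1.5],[0,0,0],1],[[0,0,1],[0,0,0],1],[[0,0,0],[0,0,0],1],[[0,0,0],[0,0,0],1]]'; python3 -c "
from h import *
to(.4385,.0205,.048)"
```

```text
clock: 7.28
position: [0.4387, 0.0201, 0.0479]
ee_rot: [0.0, 0.0, 1.0, 0.0]
contact_force: [-1.9, 2.4, 9.8]
width: 0.0542
gripper_force: 43.7
t 7.28 pos [0.4387 0.0201 0.0479] w 0.0542 F [-1.9  2.4  9.8] y-axis deg 89.99 tilt err [ 7.e-04  4.e-04 -1.e+00]
tool shift mm [ 0.2  0.4 -0.1]
```

```bash
python3 -m handwheel '[[[0,0,0],[0,0,0],0],[[0,0,0],[0,0,0],-1],[[0,0,0],[0,0,0],-1],[[0,0,0],[0,0,0],-1],[[0,0,0],[0,0,0],-1],[[0,0,-20],[0,0,0],-1],[[0,0,-50],[0,0,0],-1],[[0,0,-30],[0,0,0],-1],[[0,-20,0],[0,0,0],-1],[[0,-50,0],[0,0,0],-1],[[0,-60,0],[0,0,0],-1],[[0,-60,0],[0,0,0],-1],[[0,-50,0],[0,0,0],-1],[[0,-35,0],[0,0,0],-1],[[0,-14,0],[0,0,0],-1],[[0,0,0],[0,0,0],-1],[[0,0,0],[0,0,0],-1]]'; python3 -c "
from h import *
to(.437,-.269,.012)
a=vision.get_image('top')[200:310,185:295];b=vision.get_image('scene')[170:280,170:280]
cv2.imwrite('pics/p4.png',np.clip(cv2.resize(np.hstack([a,b]),None,fx=3.6,fy=3.6)*1.8,0,255).astype(np.uint8))"
```

```text
clock: 9.4
position: [0.4384, -0.2675, 0.1466]
ee_rot: [-0.0, -0.0, 1.0, 0.001]
contact_force: [0.7, 0.4, -0.1]
width: 0.0852
gripper_force: 0.0
t 9.4 pos [ 0.4384 -0.2675  0.1466] w 0.0852 F [ 0.7  0.4 -0.1] y-axis deg 90.05 tilt err [-6.0e-04  1.5e-03 -1.0e+00]
tool shift mm [  1.3  -1.7 134.6]
```

View pics/p4.png

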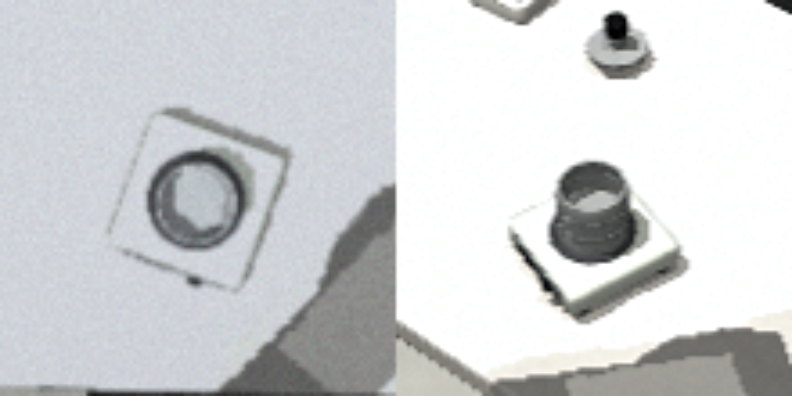

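Pan sits upright and home on the collar (rim ring centred near crop (197,199), i.e. top pixel (239.7, 255.3)). Next, the fine sieve.

```bash
python3 -m handwheel '[[[1,-1.5,20],[0,0,0],-1],[[0,0,45],[0,0,0],-1],[[0,0,40],[0,0,0],-1],[[0,0,20],[0,0,0],-1],[[0,0,8],[0,0,0],-1],[[0,0,1],[0,0,0],-1],[[0,0,0],[0,0,0],0],[[0,0,0],[0,0,0],1],[[0,0,0],[0,0,0],1],[[0,0,0],[0,0,0],1],[[0,0,0],[0,0,0],1],[[0,0,0],[0,0,0],1],[[0,0,0],[0,0,0],1]]' 40; python3 -c "
from h import *
to(.4385,.0205,.1)
print(plane('top',(239.7,255.3),.082))"
```

```text
clock: 11.12
position: [0.4383, -0.271, 0.0141]
ee_rot: [0.001, 0.0, 1.0, -0.001]
contact_force: [-0.1, 1.6, 6.2]
width: 0.0545
gripper_force: 41.6
t 11.12 pos [ 0.4383 -0.271   0.0141] w 0.0545 F [-0.1  1.6  6.2] y-axis deg 89.99 tilt err [ 0.0019 -0.001  -1.    ]
tool shift mm [ -0.3 291.4 -86.2]
[0.44011733 0.01799065 0.082     ]
```

```bash
python3 -m handwheel '[[[0,0,-15],[0,0,0],1],[[0,0,-50],[0,0,0],1],[[0,0,-50],[0,0,0],1],[[0,0,-15],[0,0,0],1],[[0,20,0],[0,0,0],1],[[0,50,0],[0,0,0],1],[[0,60,0],[0,0,0],1],[[0,60,0],[0,0,0],1],[[0,55,0],[0,0,0],1],[[0,33,0],[0,0,0],1],[[0,13,0],[0,0,0],1],[[0,0,10],[0,0,0],1],[[0,0,10],[0,0,0],1],[[0,0,0],[0,0,0],1],[[0,0,0],[0,0,0],1]]'; python3 -c "
from h import *
to(.439,.020,.0841)
b=vision.get_image('scene')[150:260,170:280]
cv2.imwrite('pics/p5.png',np.clip(cv2.resize(b,None,fx=5,fy=5)*1.8,0,255).astype(np.uint8))"
```

```text
clock: 13.0
position: [0.4377, 0.0195, 0.1226]
ee_rot: [-0.0, 0.001, 1.0, 0.0]
contact_force: [0.9, 1.2, -0.9]
width: 0.0543
gripper_force: 42.9
t 13.0 pos [0.4377 0.0195 0.1226] w 0.0543 F [ 0.9  1.2 -0.9] y-axis deg 89.91 tilt err [-3.e-04  0.e+00 -1.e+00]
tool shift mm [-1.3  0.5 38.5]
```

View pics/p5.png

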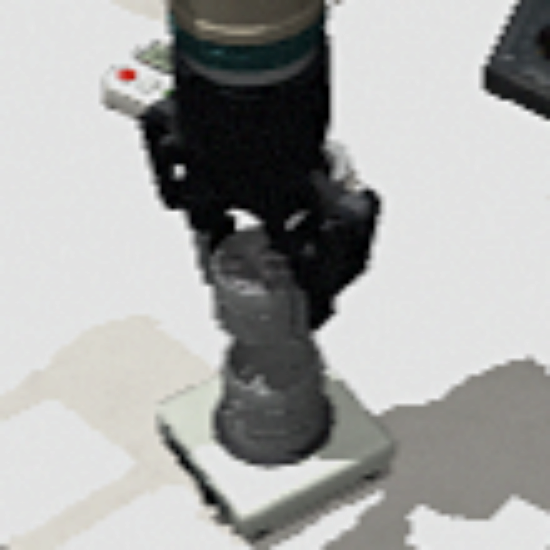

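```bash
python3 -c "
from h import *
for X in [(.4377,.0195,.1565),(.4377,.0195,.1205),(.439,.020,.082),(.439,.020,.046)]:
  for d in (-1,1):
    n=np.array([.806,-.59,0])*-0.028*-1 if 0 else np.array([.59,-.81,0])*.028*d
    print(X[2],d,((proj('scene',np.array(X)+n)-[170,150])*5).round(1))
for d in (0,1,2): print(((proj('scene',(.4377+.003*d,.0195,.1385))-[170,150])*5).round(1))"
```

```text
0.1565 -1 [208.5 256.7]
0.1565 1 [318.  257.7]
0.1205 -1 [212.9 306.1]
0.1205 1 [319.9 307. ]
0.082 -1 [218.2 354.7]
0.082 1 [322.6 355.5]
0.046 -1 [222.2 399.8]
0.046 1 [324.3 400.5]
[264.9 282.2]
[268.6 278.9]
[272.3 275.7]
```

```bash
python3 -m handwheel '[[[-1.5,0,8],[0,0,0],1],[[0,0,8],[0,0,0],1],[[0,0,6],[0,0,0],1],[[0,0,5],[0,0,0],1],[[0,0,5],[0,0,0],1],[[0,0,4],[0,0,0],1],[[0,0,2],[0,0,0],1],[[0,0,1],[0,0,0],1],[[0,0,1],[0,0,0],1],[[0,0,0],[0,0,0],1],[[0,0,0],[0,0,0],1]]'; python3 -c "
from h import *
to(.439,.020,.0841)"
```

```text
clock: 14.42
position: [0.4392, 0.0204, 0.0839]
ee_rot: [0.0, -0.0, 1.0, -0.0]
contact_force: [-2.6, 0.4, 8.6]
width: 0.0543
gripper_force: 44.0
t 14.43 pos [0.4392 0.0204 0.0839] w 0.0543 F [-2.6  0.4  8.6] y-axis deg 90.01 tilt err [ 6.e-04 -0.e+00 -1.e+00]
tool shift mm [ 0.2 -0.4 -0.2]
```

```bash
python3 -m handwheel '[[[0,0,0],[0,0,0],0],[[0,0,0],[0,0,0],-1],[[0,0,0],[0,0,0],-1],[[0,0,0],[0,0,0],-1],[[0,0,0],[0,0,0],-1],[[0,0,-20],[0,0,0],-1],[[0,0,-50],[0,0,0],-1],[[0,0,-20],[0,0,0],-1],[[-20,-17,0],[0,0,0],-1],[[-40,-36,0],[0,0,0],-1],[[-40,-36,0],[0,0,0],-1],[[-40,-36,0],[0,0,0],-1],[[-35,-32,0],[0,0,0],-1],[[-18,-15,0],[0,0,0],-1],[[0,0,0],[0,0,0],-1],[[0,0,0],[0,0,0],-1]]'; python3 -c "
from h import *
print('rim',plane('top',(309.6,178.9),.06))
to(.633,-.15,.016)
T=vision.get_image('top');S=vision.get_image('scene')
cv2.imwrite('pics/t6.png',T);cv2.imwrite('pics/s6.png',S)
o=cv2.imread('pics/top0.png')[150:210,280:340]
o2=cv2.imread('pics/scene0.png')[190:250,285:345]
f=lambda i:cv2.resize(i,(380,270))
r=lambda i:cv2.resize(i,(300,300),interpolation=cv2.INTER_CUBIC)
g=np.vstack([np.hstack([r(T[225:285,210:270]),r(S[190:250,195:255])]),np.hstack([r(o),r(o2)])])
cv2.imwrite('pics/p6.png',np.clip(g*1.8,0,255).astype(np.uint8))"
```

```text
clock: 16.42
position: [0.6312, -0.1515, 0.1713]
ee_rot: [-0.001, 0.0, 1.0, 0.001]
contact_force: [-1.0, -0.2, -0.1]
width: 0.0855
gripper_force: 0.0
rim [ 0.62856273 -0.1488444   0.06      ]
t 16.43 pos [ 0.6312 -0.1515  0.1713] w 0.0855 F [-1.  -0.2 -0.1] y-axis deg 89.98 tilt err [-0.0028  0.0013 -1.    ]
tool shift mm [ -2.3   1.3 155.3]
```

View pics/p6.png

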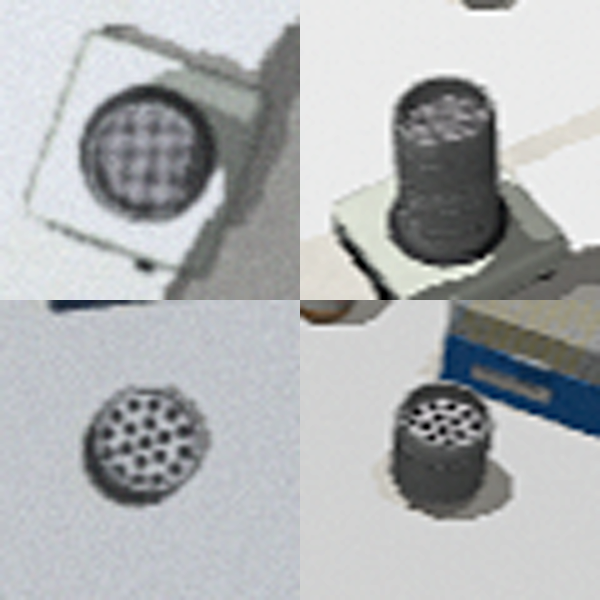

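```bash
python3 -c "
from h import *
print(plane('top',(309.2,178.9),.035),plane('scene',(313.4,219),.034),tri((309.2,178.9),(313.4,219)),plane('top',(239.4,255.2),.118))
print(proj('scene',(.632,-.151,.034)))"
```

```text
[ 0.63290471 -0.15185607  0.035     ] [ 0.63262336 -0.15023213  0.034     ] (array([ 0.63237556, -0.15119453,  0.0350196 ]), np.float64(0.001640808091827904)) [0.44172133 0.01767665 0.118     ]
[313.52142331 219.24186302]
```

```bash
python3 -m handwheel '[[[-1,0.5,20],[0,0,0],-1],[[0,0,50],[0,0,0],-1],[[0,0,50],[0,0,0],-1],[[0,0,25],[0,0,0],-1],[[0,0,8],[0,0,0],-1],[[0,0,0],[0,0,0],-1],[[0,0,0],[0,0,0],0],[[0,0,0],[0,0,0],1],[[0,0,0],[0,0,0],1],[[0,0,0],[0,0,0],1],[[0,0,0],[0,0,0],1],[[0,0,0],[0,0,0],1],[[0,0,0],[0,0,0],1]]' 40; python3 -c "
from h import *
to(.439,.020,.16)"
```

```text
clock: 18.15
position: [0.6341, -0.1511, 0.0217]
ee_rot: [0.001, 0.0, 1.0, -0.0]
contact_force: [-0.9, 1.4, 5.8]
width: 0.0552
gripper_force: 41.8
t 18.15 pos [ 0.6341 -0.1511  0.0217] w 0.0552 F [-0.9  1.4  5.8] y-axis deg 89.99 tilt err [ 2.9e-03 -3.0e-04 -1.0e+00]
tool shift mm [ 194.8  171.  -138.9]
```

```bash
python3 -m handwheel '[[[0,0,-15],[0,0,0],1],[[0,0,-50],[0,0,0],1],[[0,0,-60],[0,0,0],1],[[0,0,-40],[0,0,0],1],[[15,13,0],[0,0,0],1],[[38,34,0],[0,0,0],1],[[42,37,0],[0,0,0],1],[[42,37,0],[0,0,0],1],[[35,31,0],[0,0,0],1],[[16,14,0],[0,0,0],1],[[6,4,0],[0,0,0],1],[[0,0,10],[0,0,0],1],[[0,0,10],[0,0,0],1],[[0,0,0],[0,0,0],1],[[0,0,0],[0,0,0],1]]'; python3 -c "
from h import *
to(.439,.020,.1277)
b=vision.get_image('scene')[140:250,170:280]
cv2.imwrite('pics/p7.png',np.clip(cv2.resize(b,None,fx=5,fy=5)*1.8,0,255).astype(np.uint8))
s=readout.get_state()['position']
n=np.array([.59,-.81,0])*.028
for X in [(s[0],s[1],s[2]+.038),(s[0],s[1],s[2]-.0097),(.439,.02,.118),(.439,.02,.082)]:
  print(X[2],[((proj('scene',np.array(X)+d*n)-[170,140])*5).round() for d in(-1,1)])"
```

```text
clock: 20.02
position: [0.4395, 0.0184, 0.1644]
ee_rot: [-0.0, 0.0, 1.0, 0.0]
contact_force: [0.7, -0.5, -1.0]
width: 0.0547
gripper_force: 42.7
t 20.02 pos [0.4395 0.0184 0.1644] w 0.0547 F [ 0.7 -0.5 -1. ] y-axis deg 89.96 tilt err [-7.e-04  1.e-04 -1.e+00]
tool shift mm [ 0.5  1.6 36.7]
0.20265639533795032 [array([207., 239.]), array([319., 240.])]
0.1549563953379503 [array([213., 308.]), array([322., 309.])]
0.118 [array([214., 358.]), array([321., 359.])]
0.082 [array([218., 405.]), array([323., 406.])]
```

View pics/p7.png

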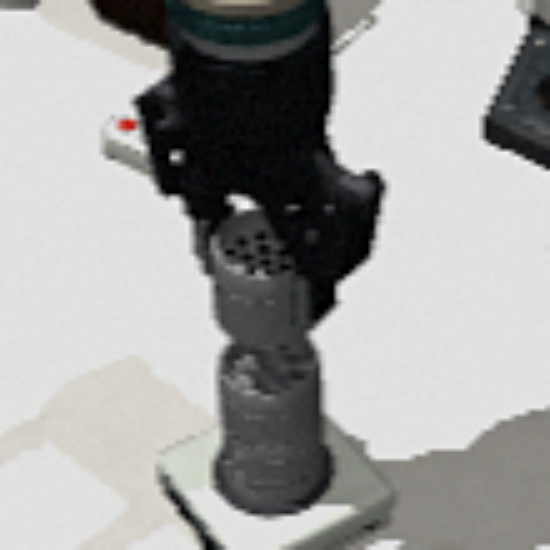

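```bash
python3 -m handwheel '[[[0,1,8],[0,0,0],1],[[0,0,8],[0,0,0],1],[[0,0,6],[0,0,0],1],[[0,0,5],[0,0,0],1],[[0,0,4],[0,0,0],1],[[0,0,3],[0,0,0],1],[[0,0,2],[0,0,0],1],[[0,0,1],[0,0,0],1],[[0,0,1],[0,0,0],1],[[0,0,0],[0,0,0],1],[[0,0,0],[0,0,0],1]]'; python3 -c "
from h import *
to(.439,.020,.1277)"
```

```text
clock: 21.45
position: [0.4395, 0.0196, 0.1275]
ee_rot: [0.001, -0.0, 1.0, -0.0]
contact_force: [-1.7, -0.3, 5.9]
width: 0.0547
gripper_force: 43.2
t 21.45 pos [0.4395 0.0196 0.1275] w 0.0547 F [-1.7 -0.3  5.9] y-axis deg 90.01 tilt err [ 1.1e-03 -6.0e-04 -1.0e+00]
tool shift mm [ 0.5  0.4 -0.2]
```

```bash
python3 -m handwheel '[[[0,0,0],[0,0,0],0],[[0,0,0],[0,0,0],-1],[[0,0,0],[0,0,0],-1],[[0,0,0],[0,0,0],-1],[[0,0,0],[0,0,0],-1],[[0,0,-20],[0,0,0],-1],[[0,0,-50],[0,0,0],-1],[[0,0,-20],[0,0,0],-1],[[-20,14,0],[0,0,0],-1],[[-42,29,0],[0,0,0],-1],[[-42,29,0],[0,0,0],-1],[[-42,29,0],[0,0,0],-1],[[-30,20,0],[0,0,0],-1],[[-14,10,0],[0,0,0],-1],[[0,0,20],[0,0,0],-1],[[0,0,50],[0,0,0],-1],[[0,0,40],[0,0,0],-1],[[0,0,10],[0,0,0],-1],[[0,0,0],[0,0,0],-0.2],[[0,0,0],[0,0,0],-0.2]]'; python3 -c "
from h import *
to(.630,.151,.024)
T=vision.get_image('top');S=vision.get_image('scene')
r=lambda i:cv2.resize(i,(380,380),interpolation=cv2.INTER_CUBIC)
g=np.hstack([r(S[180:256,186:262]),r(S[140:216,193:269])])
cv2.imwrite('pics/p8.png',np.clip(g*1.8,0,255).astype(np.uint8))"
```

```text
clock: 23.95
position: [0.6306, 0.1513, 0.0984]
ee_rot: [0.002, -0.0, 1.0, 0.0]
contact_force: [-0.1, -0.1, 0.6]
width: 0.0521
gripper_force: 0.0
t 23.95 pos [0.6306 0.1513 0.0984] w 0.0521 F [-0.1 -0.1  0.6] y-axis deg 90.0 tilt err [ 3.3e-03  6.0e-04 -1.0e+00]
tool shift mm [ 0.9 -0.3 74.4]
```

View pics/p8.png

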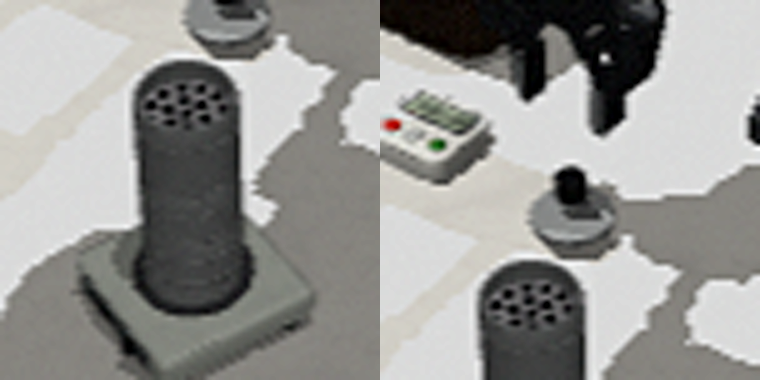

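The three-piece stack is upright and flush. The lid's knob (right crop at (571,185)) is under the fingers, so I descend on it.

```bash
python3 -m handwheel '[[[0.5,0,20],[0,0,0],-0.2],[[0,0,30],[0,0,0],-0.2],[[0,0,15],[0,0,0],-0.2],[[0,0,8],[0,0,0],-0.2],[[0,0,0],[0,0,0],-0.2],[[0,0,0],[0,0,0],0.3],[[0,0,0],[0,0,0],1],[[0,0,0],[0,0,0],1],[[0,0,0],[0,0,0],1],[[0,0,0],[0,0,0],1],[[0,0,0],[0,0,0],1]]' 40; python3 -c "
from h import *
to(.4395,.0197,.22)"
```

```text
clock: 25.42
position: [0.6294, 0.1511, 0.0247]
ee_rot: [0.001, -0.0, 1.0, 0.0]
contact_force: [-0.2, 0.0, 5.2]
width: 0.0207
gripper_force: 39.1
t 25.43 pos [0.6294 0.1511 0.0247] w 0.0207 F [-0.2  0.   5.2] y-axis deg 90.0 tilt err [ 1.9e-03  4.0e-04 -1.0e+00]
tool shift mm [ 189.5 -131.3 -195.7]
```

```bash
python3 -m handwheel '[[[0,0,-15],[0,0,0],1],[[0,0,-50],[0,0,0],1],[[0,0,-60],[0,0,0],1],[[0,0,-55],[0,0,0],1],[[0,0,-25],[0,0,0],1],[[18,-12,0],[0,0,0],1],[[40,-28,0],[0,0,0],1],[[45,-31,0],[0,0,0],1],[[45,-31,0],[0,0,0],1],[[28,-20,0],[0,0,0],1],[[13.5,-9,0],[0,0,0],1],[[0,0,10],[0,0,0],1],[[0,0,5],[0,0,0],1],[[0,0,0],[0,0,0],1],[[0,0,0],[0,0,0],1]]'; python3 -c "
from h import *
to(.4395,.0197,.1787)
b=vision.get_image('scene')[120:230,170:280]
cv2.imwrite('pics/p9.png',np.clip(cv2.resize(b,None,fx=5,fy=5)*1.8,0,255).astype(np.uint8))
s=readout.get_state()['position']
n=np.array([.59,-.81,0])*.028
for X in [(s[0],s[1],s[2]-.0097),(.4395,.02,.166),(.4395,.02,.118)]:
  print(X[2],[((proj('scene',np.array(X)+d*n)-[170,120])*5).round() for d in(-1,1)])"
```

```text
clock: 27.3
position: [0.4398, 0.0202, 0.2135]
ee_rot: [-0.0, -0.0, 1.0, 0.0]
contact_force: [0.4, 0.0, -1.2]
width: 0.0206
gripper_force: 39.4
t 27.3 pos [0.4398 0.0202 0.2135] w 0.0206 F [ 0.4  0.  -1.2] y-axis deg 90.04 tilt err [-3.e-04  3.e-04 -1.e+00]
tool shift mm [ 0.3 -0.5 34.8]
0.2039713756193654 [array([204., 335.]), array([317., 336.])]
0.166 [array([209., 391.]), array([319., 392.])]
0.118 [array([215., 457.]), array([321., 458.])]
```

View pics/p9.png

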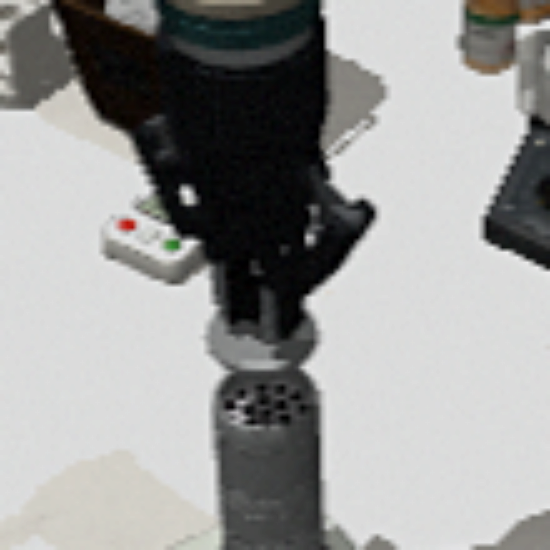

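```bash
python3 -m handwheel '[[[0,-0.5,8],[0,0,0],1],[[0,0,8],[0,0,0],1],[[0,0,6],[0,0,0],1],[[0,0,5],[0,0,0],1],[[0,0,4],[0,0,0],1],[[0,0,2],[0,0,0],1],[[0,0,1],[0,0,0],1],[[0,0,1],[0,0,0],1],[[0,0,1],[0,0,0],1],[[0,0,0],[0,0,0],1],[[0,0,0],[0,0,0],1]]'; python3 -c "
from h import *
to(.4395,.0197,.1787)"
```

```text
clock: 28.72
position: [0.4397, 0.0191, 0.1786]
ee_rot: [0.001, -0.0, 1.0, -0.0]
contact_force: [-0.2, -1.0, 5.4]
width: 0.0204
gripper_force: 39.9
t 28.73 pos [0.4397 0.0191 0.1786] w 0.0204 F [-0.2 -1.   5.4] y-axis deg 90.01 tilt err [ 1.8e-03 -6.0e-04 -1.0e+00]
tool shift mm [ 0.2  0.6 -0.1]
```

Seated at the expected height. Release, retreat, check.

```bash
python3 -m handwheel '[[[0,0,0],[0,0,0],0.3],[[0,0,0],[0,0,0],-0.3],[[0,0,0],[0,0,0],-1],[[0,0,0],[0,0,0],-1],[[0,0,0],[0,0,0],-1],[[0,0,-15],[0,0,0],-1],[[0,0,-40],[0,0,0],-1],[[0,0,-40],[0,0,0],-1],[[0,30,0],[0,0,0],-1],[[0,60,0],[0,0,0],-1],[[0,60,0],[0,0,0],-1],[[0,50,0],[0,0,0],-1],[[0,20,0],[0,0,0],-1],[[0,0,0],[0,0,0],-1],[[0,0,0],[0,0,0],-1]]'; python3 -c "
from h import *
to()
T=vision.get_image('top');S=vision.get_image('scene')
r=lambda i:cv2.resize(i,(400,400),interpolation=cv2.INTER_CUBIC)
g=np.hstack([cv2.resize(T[110:290,220:400],(400,400)),r(S[150:260,170:280])])
cv2.imwrite('pics/p10.png',np.clip(g*1.8,0,255).astype(np.uint8))"
```

```text
clock: 30.6
position: [0.439, 0.2385, 0.2727]
ee_rot: [-0.0, 0.0, 1.0, -0.0]
contact_force: [-0.7, -0.2, 0.9]
width: 0.0855
gripper_force: 0.0
t 30.6 pos [0.439  0.2385 0.2727] w 0.0855 F [-0.7 -0.2  0.9] y-axis deg 89.99 tilt err [-3.e-04 -9.e-04 -1.e+00]
```

View pics/p10.png

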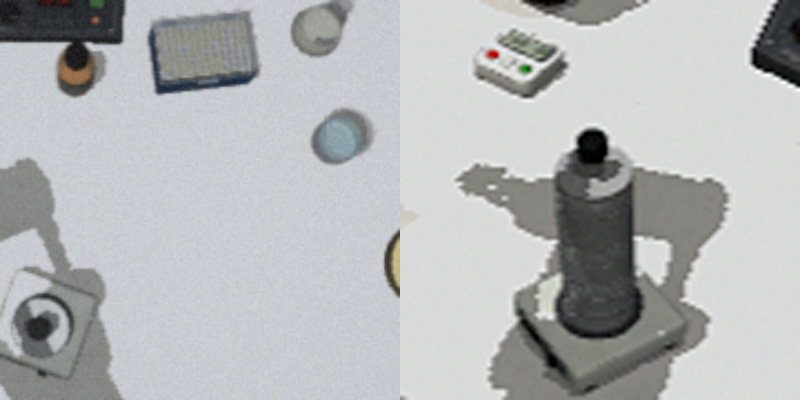

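The full stack stands straight with the lid flush (knob at crop (592,145)). The bottle, beaker and timer have not moved.

```bash
python3 -c "
from rig import manip
print(manip.sign_off())"
```

```text
the job is handed in; nothing more can be done
None
```

The sieve stack is built on the shaker in the order asked (pan, fine sieve, coarse sieve, lid), each piece upright and fully home. The bottle, beaker and timer are where they stood, everything is let go, and the job was handed in at about 31 s of the 96 s allowed.

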